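# Lower the drop-front of a small cabinet past its child-safety catch

### The arm

A 6-joint arm with a two-finger parallel gripper is mounted at the origin on the work surface; the furniture and walls round the work are solid. World frame = base frame: x ahead of the robot, y to its left, z up, the work surface at z = 0. Lengths are in m, angles in rad, forces in N, time in s.
With the tool pointing down it reaches from about 0.3 to 0.775 m from the base axis. Payload 14.6 kg.
Tool frame: the origin (TCP) lies at the very end of the fingers, on their centre line; the grasp point (between the pads) lies 19 mm behind it (manip.pinch_z is the distance from the TCP to the grasp point, in m); z points along the fingers, y is the line along which they close (so a half turn about z gives the same grasp; the last joint's range is limited). The gripper opens to 85 mm and grips with 20 to 120 N. Pads are 22 mm wide; open, the fingers measure 114 mm over their backs; the gripper's body (76 mm by 85 mm) begins 54 mm behind the grasp point. The pads swing forward as they close: fully open they stand 13 mm farther back than shut.
Start: joints at [-1.214, 0.3, 1.521, -0, 1.321, -0.067], TCP at [0.226, -0.501, 0.231] pointing down, gripper open.
Joint ranges: [-3.03, 3.03], [-0.79, 2.21], [0.23, 2.52], [-1.04, 4.18], [0, 3.07], [-2.55, 2.55]. Speed limits (rad/s): [2.22, 2.22, 2.57, 3.14, 3.14, 3.14].

### API

Orientations are given as [roll, pitch, yaw] about the fixed x, y, z axes, in that order (R = Rz(yaw) Ry(pitch) Rx(roll)).
In Python, from bench import manip gives the robot as it stands.
- The arm moves only by the tool send_rows, never from a script. Its argument "deltas" is one flat list of numbers, 5 for each row, row after row: the shift along the tool's x, y, z in m, then the turn about the tool's z in rad, then the finger opening in m, from 0 to 0.0854. A call has 1 to 10 rows; each row is the pose to reach, as a shift and turn from the pose commanded when the call began, along the tool's axes at that moment; what a row does not reach only later rows make up. A row lasts 1/10 s, in which the tool goes at most 50 mm and 8.59 degrees, less where a joint would pass 70% of its speed; a pose out of reach is approached as far as the arm can. A call with a gripper value outside its range is refused whole. The fingers move at their own pace and stop on an object; "grip_force" is the grip in N (left out, the last holds). Time passes only in rows, so rows that repeat a pose let the fingers close. It gives the time, the measured TCP pose, the force, the opening and the grip force at its end, in the units of the state.
- manip.state(): the state, without advancing time (a new reading comes with each control period).
- manip.get_image(name): name is "side" or "top"; returns a dict with "img" (400x640x3 uint8, red, green, blue), "intrinsics" (3x3 intrinsics, pixels), "R" (3x3) and "t" (3): a world point X has camera coordinates R X + t. Camera axes: x right, y down, z forward; pixel columns grow to the right and rows downward; lengths in m; the calibration is good to about 2 mm. A picture is of the moment at which its call begins. There is no depth.
- manip.finish_job(): hands the job in; it is judged then, once.
The state is a dict: "time_s": time; "joints": joint angles; "dq": joint speeds; "effort": joint torques, N m; "tcp_pos": TCP position; "orientation": TCP orientation; "wrist_force": force on the tool from outside, world axes, zero at the start; "moment": the same for the moment, N m; "gripper_width": finger opening in m; "gripper_force": force on a finger pad.
Only numpy, scipy, OpenCV 4.12 (cv2) and the standard library are available. Lean on these libraries where they do the work, as an engineer would, in place of code of your own. Each camera call takes 0.05 s, during which the arm holds its last target. There are 200 camera calls.

### The job

Please open the little wooden cabinet on the desk: its drop-front stands ajar, held by the child-safety catch behind it. Reach through the gap, press the catch's thumb tab down to free it, pull the flap towards you with the tab pressed, then lower the flap all the way until it lies open, and let go. Leave the other things on the desk, on the cabinet and in it where they are.

Things in the scene. Friction and masses are not known exactly. Their poses are not given: they have to be found in the camera images.
- cabinet: Brown wooden cabinet fixed to the desk, 170 deep, 240 wide, 198 mm high, walls 12 mm. Origin: middle of its front plane, on the underside; +x points into the cabinet (away from the robot, yaw -0.28 to 0.28), +y to its left, z up. Its top board (252 wide, 10 mm thick) overhangs the front plane by 35 mm as an eave.
- eave (a point): Middle of the eave's lower front edge: cabinet (-35, 0, 188) mm, upper edge at z 198. It hides the catch from straight above: come over the flap's edge and under the eave, the tool leaning back to the robot by about 35 degrees (fingers pointing down and into the cabinet), fingers shut, closing line along y.
- flap (a joint): Hinge angle of the drop-front, rad: 0 = shut (upright), 1.5 = fully open (lying toward the robot, at its stop). It starts ajar at 0.50 to 0.54; the catch stops it at about 0.55. The hinge is stiff (0.28 N m of friction; flap 0.29 to 0.43 kg), so the flap stays where it is left; it takes a few newtons near the edge to move it.
- flap_hinge (a point): Middle of the hinge line, which runs along y: cabinet (-12, 0, 20) mm. Its axes turn with the flap: z along the flap to its free edge, x through it from outer to inner face. At flap angle a: flap x = (cos a, 0, sin a), flap z = (-sin a, 0, cos a) in cabinet axes. The flap is a board 236 wide (y), 140 long (z), 12 mm thick (x 0 to 12).
- flap_edge (a point): Middle of the flap's free top edge (flap x 6, z 140 mm).
- case_rear (a point): Middle of the rear face of the catch's steel case, which is fixed on the flap's inner face (flap x 12 to 36, y -30 to 30, z 104 to 124 mm); this point is flap (36, 0, 114). A finger behind this face, on the tab, can pull the flap open. Axes as the flap's.
- catch_tab (a point): Middle of the upper face of the catch's steel thumb tab: flap (51, 0, 115) mm when up; axes as the flap's. The tab is 50 mm wide (y) and sticks out behind the case over flap x 36 to 67. Arms of the same part at y +-58 carry upright hooks (flap x 74 to 81, up to z 130) that catch behind the staples.
- staple (a point): Midpoint between two fixed steel staples under the eave that arrest the hooks: cabinet (-19, 0, 165) mm. They hang at y +-58, each 36 mm wide, down to z 160; between y -40 and 40 the way is free.
- catch (a joint): How far the thumb tab is pressed, m, along the flap's -z: 0 = up (sprung), 0.020 = fully down. Spring 2.3 N at the top, 5.3 N at the bottom. Pressed 0.010 or more the hooks clear the staples and the flap can be pulled past 0.55; keep it pressed until the flap is beyond 0.75, then it may spring up.
- candle_jar: Glass candle jar, 101 mm across, 78 high, inside the cabinet; leave it. Origin: centre of its underside.
- match_box: Match box, 36x53x15 mm, inside the cabinet; leave it. Origin: centre of its underside.
- tape_roll: Roll of tape, 93 mm across, 19 high, lying on the cabinet; leave it. Origin: centre of its underside.
- pot_cup: Dark grey pen cup, 76 mm across, 88 high, to the left; leave it. Origin: centre of its underside.
- glasses_case: Brown shut glasses case, 63x158x40 mm, to the left; leave it. Origin: centre of its underside.
- mouse: Computer mouse, 107x58x33 mm, to the right; leave it. Origin: centre of its underside.
- phone: Phone lying flat, 148x73x8 mm, near the robot on the right; leave it. Origin: centre of its underside.
- usb_hub: USB hub, 38x105x14 mm, far on the right; leave it. Origin: centre of its underside.
- pencil_0: Pencil, 170 mm long, near the robot on the left; leave it. Origin: centre of its underside.

How it is judged:
On the way, in this order (a step that is already met when the one before it is completed fails the run):
1. the thumb tab is pressed at least 8 mm while the flap is still ajar (below 0.62 rad) (value of joint catch above 0.008 m and value of joint flap below 0.62 rad), for 0.05 s.
2. the flap has been pulled clear of the catch (beyond 0.8 rad) (value of joint flap above 0.8 rad), for 0.05 s.
At the end, for the whole second after the job is handed in: The flap lies open (hinge above 1.35 of 1.5 rad) and at rest, and the thumb tab has sprung back up (less than 3 mm down) (value of joint flap above 1.35 rad and velocity of joint flap below 0.05 rad/s and value of joint catch below 0.003 m); the robot touches nothing.
It fails at once if a thing in the cabinet (candle jar, match box) is moved more than 25 mm (distance of any of candle_jar, match_box from where it was at the start of the episode above 0.025 m).
It fails at once if the roll of tape on the cabinet is moved more than 25 mm (distance of tape_roll from where it was at the start of the episode above 0.025 m).
It fails at once if another thing on the desk is moved more than 25 mm (distance of any of pot_cup, glasses_case, mouse, phone, usb_hub, pencil_0 from where it was at the start of the episode above 0.025 m).
It also fails if it takes over 40 s, if anything falls off the work surface, if the arm or the gripper's body presses on something with over 40 N, if the wrist force passes 120 N, or if a joint passes its speed limit or range.

## Working session

There is one attempt and no reset: what is moved stays moved. The work goes in short steps, Python scripts to look and compute and a tool call to move; the robot and the scene stay as the last step left them, time stands still between calls to the robot, and variables do not carry over. Pictures are saved under pics/ and viewed, at most 10 in all, crops included, and the job is handed in when it is done.

Besides the shell and the picture viewer there is one more tool, called after "Emit:" by a JSON object that holds its "fn" and its "kwargs". send_rows: Moves the arm, as the interface text tells. Its arguments: {"type":"object","properties":{"deltas":{"type":"array"},"grip_force":{"type":"number"}},"required":["deltas"]}

```bash
mkdir -p pics; ls; python3 - <<'E'
from bench import manip
import cv2,numpy as np
for n in("top","side"):
    d=manip.get_image(n);cv2.imwrite(f"pics/{n}0.png",d["img"][:,:,::-1]);print(n,d["intrinsics"].tolist(),np.round(d["R"],4).tolist(),np.round(d["t"],4).tolist())
print(manip.state())
E
```

```text
pics
top [[492.7277956781748, 0.0, 330.30008988095227], [0.0, 492.7277956781748, 203.66060242092956], [0.0, 0.0, 1.0]] [[-0.0678, -0.9977, -0.0065], [-0.7666, 0.0562, -0.6397], [0.6386, -0.0384, -0.7686]] [0.0649, 0.5268, 1.2897]
side [[427.5026583270152, 0.0, 325.26603226396213], [0.0, 427.5026583270152, 196.97592789833445], [0.0, 0.0, 1.0]] [[-0.2785, 0.9604, 0.0113], [0.8506, 0.2521, -0.4615], [-0.4461, -0.1189, -0.8871]] [0.1191, -0.4248, 1.7378]
{'time_s': 0.1, 'joints': array([-1.21358599e+00,  3.00381315e-01,  1.52152160e+00, -2.88493656e-05,
        1.32068409e+00, -6.65917025e-02]), 'dq': array([ 0.00023869, -0.00312903, -0.00278335,  0.00190103, -0.0006322 ,
        0.00093807]), 'effort': array([ 4.08666194e-03, -5.44370627e+01, -3.62364328e+01,  2.62615487e-05,
        3.00139429e-03,  1.98747608e-05]), 'tcp_pos': array([ 0.22609862, -0.50115018,  0.23079572]), 'orientation': array([-3.14059865e+00, -3.82838801e-05,  4.23809177e-01]), 'wrist_force': array([ 0.00251172, -0.21169757,  0.67553349]), 'moment': array([ 0.00697565,  0.04181714, -0.01976315]), 'gripper_force': 0.0, 'gripper_width': 0.0851480155533225}
```

View pics/top0.png

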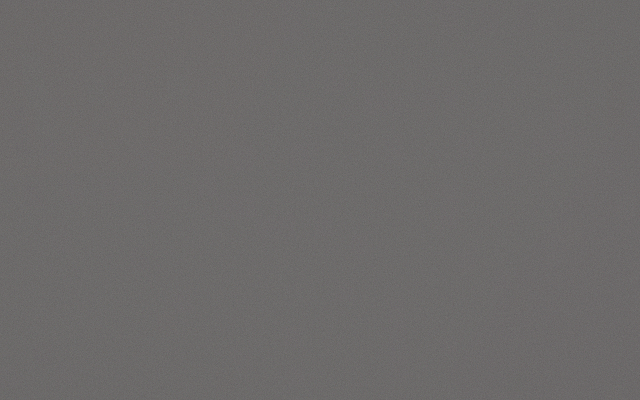

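View pics/side0.png

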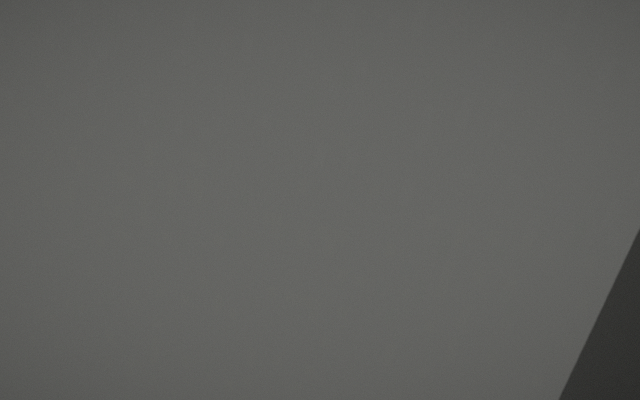

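Both pictures show only featureless grey; side has a dark wedge at the lower right (about 600,330). Neither shows the scene, so I'll take them again.

```bash
python3 - <<'E'
from bench import manip
import cv2,numpy as np
for n in("top","side"):
    d=manip.get_image(n);cv2.imwrite(f"pics/{n}1.png",d["img"][:,:,::-1]);print(n,d["img"].std(axis=(0,1)),np.round(d["R"],4).tolist(),np.round(d["t"],4).tolist(), -d["R"].T@d["t"])
print(manip.state()["time_s"])
a=np.hstack([cv2.imread(f"pics/{n}1.png") for n in("top","side")]);cv2.imwrite("pics/both1.png",cv2.resize(a,(800,250)))
E
```

```text
top [2.45214055 2.48525128 2.50056311] [[-0.0678, -0.9977, -0.0065], [-0.7666, 0.0562, -0.6397], [0.6386, -0.0384, -0.7686]] [0.0649, 0.5268, 1.2897] [-0.41530586  0.08470657  1.32868987]
side [8.45492171 8.49009074 8.34886469] [[-0.2785, 0.9604, 0.0113], [0.8506, 0.2521, -0.4615], [-0.4461, -0.1189, -0.8871]] [0.1191, -0.4248, 1.7378] [1.16969022 0.19929643 1.34415648]
0.2
```

```bash
python3 - <<'E'
from bench import manip
import cv2,numpy as np
print([a for a in dir(manip) if a[0]!='_'])
o=[]
for n in("top","side"):
    a,b=[cv2.imread(f"pics/{n}{i}.png").astype(float) for i in(0,1)]
    print(n,np.abs(a-b).mean(),a.mean((0,1)))
    m=cv2.GaussianBlur((a+b)/2,(0,0),3)
    lo,hi=np.percentile(m,[1,93],axis=(0,1));o.append(np.clip((m-lo)/(hi-lo)*255,0,255))
cv2.imwrite("pics/stretch.png",cv2.resize(np.hstack(o),(800,250)))
E
```

```text
['MotionError', 'finish_job', 'get_image', 'pinch_z', 'state']
top 2.72334375 [106.0879375  106.68646094 108.87751563]
side 1.42159765625 [94.23923828 96.86067187 96.44939063][ WARN:0@0.095] global loadsave.cpp:1063 imwrite_ Unsupported depth image for selected encoder is fallbacked to CV_8U.
```

View pics/stretch.png

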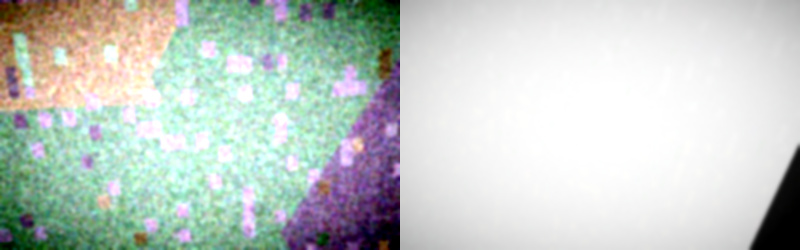

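The stretched pictures still show no scene. Top has three flat regions with very faint straight borders, and side is flat grey with a dark wedge at the right. I'll check whether a small upward move, which is safe, changes the view.

Emit:
{"fn": "send_rows", "kwargs": {"deltas": [0, 0, -0.03, 0, 0.0, 0, 0, -0.06, 0, 0.0, 0, 0, -0.09, 0, 0.0, 0, 0, -0.12, 0, 0.0, 0, 0, -0.12, 0, 0.0]}}

```text
time_s: 0.7
tcp_pos: [0.2264, -0.5019, 0.3553]
orientation: [3.135, 0.0, 0.424]
wrist_force: [-0.3, -0.6, -0.5]
gripper_width: 0.0126
gripper_force: 0.0
```

```bash
python3 - <<'E'
from bench import manip
import cv2,numpy as np
for n in("top","side"):
    d=manip.get_image(n);cv2.imwrite(f"pics/{n}2.png",d["img"][:,:,::-1])
    a=cv2.imread(f"pics/{n}0.png").astype(float);b=d["img"][:,:,::-1].astype(float)
    df=cv2.GaussianBlur(np.abs(a-b).max(2),(0,0),3)
    print(n,b.mean((0,1)),b.std((0,1)),df.max(),(df>10).sum(),np.round(-d["R"].T@d["t"],3),np.round(d["R"][2],3))
s=manip.state();print(s["time_s"],s["tcp_pos"],s["wrist_force"])
E
```

```text
top [106.09186719 106.68789453 108.87694531] [2.49882118 2.4835585  2.46424076] 5.0823962971218055 0 [-0.415  0.085  1.329] [ 0.639 -0.038 -0.769]
side [94.23528516 96.85773828 96.45033984] [8.35274213 8.49224554 8.45627602] 3.1054760831008896 0 [1.17  0.199 1.344] [-0.446 -0.119 -0.887]
0.8 [ 0.2261687  -0.50131342  0.3511494 ] [ 0.26277    -0.15505012 -0.04343266]
```

Emit:
{"fn": "send_rows", "kwargs": {"deltas": [0, 0, -0.05, 0, 0, 0, 0, -0.1, 0, 0, 0, 0, -0.15, 0, 0, 0, 0, -0.2, 0, 0, 0, 0, -0.25, 0, 0, 0, 0, -0.3, 0, 0, 0, 0, -0.35, 0, 0, 0, 0, -0.4, 0, 0, 0, 0, -0.45, 0, 0, 0, 0, -0.5, 0, 0]}}

```text
time_s: 1.8
tcp_pos: [0.2014, -0.4464, 0.6898]
orientation: [3.123, 0.0, 0.424]
wrist_force: [-0.0, 0.1, 0.1]
gripper_width: -0.0002
gripper_force: 0.0
```

```bash
python3 - <<'E'
from bench import manip
import cv2,numpy as np
s=manip.state();print({k:np.round(s[k],3) for k in("time_s","joints","tcp_pos","orientation","wrist_force")})
for n in("top","side"):
    b=manip.get_image(n)["img"];print(n,b.mean((0,1)),b.std((0,1)))
E
```

```text
{'time_s': np.float64(1.8), 'joints': array([-1.222e+00,  4.280e-01,  2.350e-01,  2.000e-03,  2.460e+00,
       -7.400e-02]), 'tcp_pos': array([ 0.201, -0.446,  0.69 ]), 'orientation': array([3.123, 0.   , 0.424]), 'wrist_force': array([-0.002,  0.091,  0.109])}
top [108.87733984 106.68712109 106.09030469] [2.46283893 2.48847997 2.49787905]
side [96.45140234 96.86097656 94.23886719] [8.45403135 8.48969278 8.34509523]
```

Emit:
{"fn": "send_rows", "kwargs": {"deltas": [0, 0, 0.04, 0.1, 0, 0, 0, 0.08, 0.2, 0, 0, 0, 0.12, 0.3, 0, 0, 0, 0.16, 0.4, 0, 0, 0, 0.16, 0.4, 0, 0, 0, 0.16, 0.4, 0]}}

```text
time_s: 2.5
tcp_pos: [0.2029, -0.4497, 0.5256]
orientation: [3.131, -0.005, 0.024]
wrist_force: [-0.4, 0.0, -0.2]
gripper_width: -0.0004
gripper_force: 0.0
```

```bash
python3 - <<'E'
from bench import manip
import numpy as np
s=manip.state();print({k:np.round(s[k],4) for k in("time_s","joints","tcp_pos","orientation","wrist_force")})
E
```

```text
{'time_s': np.float64(2.5), 'joints': array([-1.2218e+00,  1.3890e-01,  1.0494e+00,  1.3000e-03,  1.9418e+00,
        3.2560e-01]), 'tcp_pos': array([ 0.2029, -0.4497,  0.5256]), 'orientation': array([ 3.1311, -0.0048,  0.0239]), 'wrist_force': array([-0.3721,  0.0145, -0.2313])}
```

Emit:
{"fn": "send_rows", "kwargs": {"deltas": [0.025, -0.043, 0, 0, 0, 0.05, -0.086, 0, 0, 0, 0.075, -0.129, 0, 0, 0, 0.1, -0.172, 0, 0, 0, 0.125, -0.215, 0, 0, 0, 0.15, -0.258, 0, 0, 0, 0.175, -0.301, 0, 0, 0, 0.2, -0.344, 0, 0, 0, 0.225, -0.387, 0, 0, 0, 0.25, -0.43, 0, 0, 0]}}

```text
time_s: 3.5
tcp_pos: [0.4435, -0.012, 0.5257]
orientation: [3.125, -0.01, 0.025]
wrist_force: [0.6, -1.6, 0.3]
gripper_width: -0.0001
gripper_force: 0.0
```

```bash
cat > s.py <<'E'
from bench import manip
import numpy as np
s=manip.state();print({k:np.round(s[k],4) for k in("time_s","joints","tcp_pos","orientation","wrist_force")})
for n in("top","side"):
    b=manip.get_image(n)["img"];print(n,b.mean().round(2),b.std((0,1)).round(2))
E
python3 s.py
```

```text
{'time_s': np.float64(3.5), 'joints': array([-0.1013,  0.019 ,  1.1784, -0.0159,  1.9327,  1.4389]), 'tcp_pos': array([ 0.4435, -0.012 ,  0.5257]), 'orientation': array([ 3.1254, -0.0095,  0.0249]), 'wrist_force': array([ 0.6116, -1.6258,  0.2973])}
top 107.22 [2.46 2.49 2.5 ]
side 95.85 [8.46 8.49 8.35]
```

Emit:
{"fn": "send_rows", "kwargs": {"deltas": [0.05, 0, 0, 0, 0, 0.1, 0, 0, 0, 0, 0.15, 0, 0, 0, 0, 0.2, 0, 0, 0, 0, 0.25, 0, 0, 0, 0, 0.28, 0, 0, 0, 0, 0.31, 0, 0, 0, 0, 0.33, 0, 0, 0, 0, 0.35, 0, 0, 0, 0, 0.35, 0, 0, 0, 0]}}

```text
time_s: 4.6
tcp_pos: [0.7127, -0.0059, 0.4751]
orientation: [3.125, -0.035, 0.024]
wrist_force: [0.1, -0.3, -0.2]
gripper_width: 0.0002
gripper_force: 0.0
```

```bash
python3 s.py
```

```text
{'time_s': np.float64(4.6), 'joints': array([-0.0548,  0.7865,  0.2346, -0.0163,  2.0847,  1.4837]), 'tcp_pos': array([ 0.7127, -0.0059,  0.4751]), 'orientation': array([ 3.1246, -0.0346,  0.0243]), 'wrist_force': array([ 0.0937, -0.3079, -0.2478])}
top 107.22 [2.46 2.49 2.5 ]
side 95.85 [8.46 8.49 8.35]
```

Emit:
{"fn": "send_rows", "kwargs": {"deltas": [0.05, 0, -0.03, 0, 0, 0.1, 0, -0.06, 0, 0, 0.15, 0, -0.09, 0, 0, 0.2, 0, -0.12, 0, 0, 0.25, 0, -0.15, 0, 0, 0.3, 0, -0.18, 0, 0, 0.35, 0, -0.21, 0, 0, 0.4, 0, -0.24, 0, 0, 0.45, 0, -0.27, 0, 0, 0.5, 0, -0.3, 0, 0]}}

```text
time_s: 5.7
tcp_pos: [0.7245, 0.0017, 0.4675]
orientation: [3.124, -0.06, 0.025]
wrist_force: [0.2, 1.1, 0.5]
gripper_width: -0.0001
gripper_force: 0.0
```

```bash
sed -i '/for n/,$d' s.py; python3 s.py
```

```text
{'time_s': np.float64(5.7), 'joints': array([-0.0437,  0.7973,  0.2353, -0.0151,  2.0476,  1.4956]), 'tcp_pos': array([0.7245, 0.0017, 0.4675]), 'orientation': array([ 3.124 , -0.0603,  0.0247]), 'wrist_force': array([0.1695, 1.0768, 0.5245])}
```

Emit:
{"fn": "send_rows", "kwargs": {"deltas": [0.5, 0, -0.3, 0, 0]}}

```text
time_s: 5.8
tcp_pos: [0.7293, 0.0028, 0.4695]
orientation: [3.123, -0.085, 0.025]
wrist_force: [0.8, -0.1, 0.1]
gripper_width: 0.0001
gripper_force: 0.0
```

Emit:
{"fn": "send_rows", "kwargs": {"deltas": [0.5, 0, -0.3, 0, 0]}}

```text
time_s: 5.9
tcp_pos: [0.7335, 0.0039, 0.4735]
orientation: [3.123, -0.112, 0.026]
wrist_force: [-0.8, 0.4, 0.4]
gripper_width: -0.0001
gripper_force: 0.0
```

Emit:
{"fn": "send_rows", "kwargs": {"deltas": [0.5, 0, -0.3, 0, 0]}}

```text
time_s: 6.0
tcp_pos: [0.737, 0.005, 0.4781]
orientation: [3.122, -0.137, 0.026]
wrist_force: [-0.6, 0.7, 1.2]
gripper_width: 0.0003
gripper_force: 0.0
```

Emit:
{"fn": "send_rows", "kwargs": {"deltas": [0.5, 0, -0.3, 0, 0]}}

```text
time_s: 6.1
tcp_pos: [0.74, 0.006, 0.4834]
orientation: [3.121, -0.162, 0.027]
wrist_force: [0.5, -0.4, -0.0]
gripper_width: -0.0001
gripper_force: 0.0
```

The cameras show nothing, not even the arm, so they are no use here. However, the arm does lean when I push past its reach, about 0.026 rad per call. That gives me the 35° lean, and I can then locate the fixed cabinet by touch, at heights above everything loose on the desk.

Emit:
{"fn": "send_rows", "kwargs": {"deltas": [0.5, 0, -0.1, 0, 0]}}

```text
time_s: 6.2
tcp_pos: [0.7511, 0.007, 0.4784]
orientation: [3.121, -0.19, 0.027]
wrist_force: [1.3, -0.3, 1.1]
gripper_width: 0.0001
gripper_force: 0.0
```

Emit:
{"fn": "send_rows", "kwargs": {"deltas": [0.5, 0, -0.1, 0, 0]}}

```text
time_s: 6.3
tcp_pos: [0.7628, 0.0078, 0.4704]
orientation: [3.12, -0.213, 0.028]
wrist_force: [1.0, 0.7, 0.3]
gripper_width: 0.0002
gripper_force: 0.0
```

Emit:
{"fn": "send_rows", "kwargs": {"deltas": [0.5, 0, -0.1, 0, 0]}}

```text
time_s: 6.4
tcp_pos: [0.7731, 0.0087, 0.4653]
orientation: [3.12, -0.238, 0.028]
wrist_force: [-0.0, -0.5, 0.1]
gripper_width: -0.0001
gripper_force: 0.0
```

Emit:
{"fn": "send_rows", "kwargs": {"deltas": [0.5, 0, -0.1, 0, 0]}}

```text
time_s: 6.5
tcp_pos: [0.7825, 0.0095, 0.4621]
orientation: [3.119, -0.264, 0.029]
wrist_force: [0.5, 0.6, 0.6]
gripper_width: -0.0002
gripper_force: 0.0
```

Emit:
{"fn": "send_rows", "kwargs": {"deltas": [0.5, 0, -0.1, 0, 0]}}

```text
time_s: 6.6
tcp_pos: [0.7911, 0.0103, 0.4603]
orientation: [3.119, -0.29, 0.029]
wrist_force: [-0.2, 0.2, -0.1]
gripper_width: 0.0005
gripper_force: 0.0
```

Emit:
{"fn": "send_rows", "kwargs": {"deltas": [0.5, 0, -0.1, 0, 0]}}

```text
time_s: 6.7
tcp_pos: [0.7989, 0.0111, 0.4599]
orientation: [3.118, -0.317, 0.03]
wrist_force: [0.0, -0.5, 0.5]
gripper_width: 0.0003
gripper_force: 0.0
```

Emit:
{"fn": "send_rows", "kwargs": {"deltas": [0.5, 0, -0.1, 0, 0]}}

```text
time_s: 6.8
tcp_pos: [0.806, 0.0119, 0.4606]
orientation: [3.117, -0.344, 0.031]
wrist_force: [0.8, -0.0, 0.5]
gripper_width: 0.0001
gripper_force: 0.0
```

Emit:
{"fn": "send_rows", "kwargs": {"deltas": [0.5, 0, -0.1, 0, 0]}}

```text
time_s: 6.9
tcp_pos: [0.8124, 0.0126, 0.4626]
orientation: [3.117, -0.371, 0.032]
wrist_force: [0.6, 0.0, 0.8]
gripper_width: -0.0004
gripper_force: 0.0
```

Emit:
{"fn": "send_rows", "kwargs": {"deltas": [0.5, 0, -0.25, 0, 0]}}

```text
time_s: 7.0
tcp_pos: [0.8114, 0.0134, 0.4739]
orientation: [3.116, -0.393, 0.032]
wrist_force: [0.5, 0.2, -1.4]
gripper_width: 0.0001
gripper_force: 0.0
```

Emit:
{"fn": "send_rows", "kwargs": {"deltas": [0.5, 0, -0.25, 0, 0]}}

```text
time_s: 7.1
tcp_pos: [0.8087, 0.0142, 0.4907]
orientation: [3.116, -0.423, 0.033]
wrist_force: [0.6, -0.0, 0.5]
gripper_width: 0.0001
gripper_force: 0.0
```

Emit:
{"fn": "send_rows", "kwargs": {"deltas": [0.5, 0, -0.25, 0, 0]}}

```text
time_s: 7.2
tcp_pos: [0.806, 0.015, 0.5062]
orientation: [3.115, -0.451, 0.034]
wrist_force: [0.3, -0.3, 0.0]
gripper_width: -0.0002
gripper_force: 0.0
```

Emit:
{"fn": "send_rows", "kwargs": {"deltas": [0.5, 0, -0.25, 0, 0]}}

```text
time_s: 7.3
tcp_pos: [0.8031, 0.0157, 0.5206]
orientation: [3.114, -0.477, 0.035]
wrist_force: [-0.6, 0.2, -0.2]
gripper_width: -0.0003
gripper_force: 0.0
```

Emit:
{"fn": "send_rows", "kwargs": {"deltas": [0.5, 0, -0.25, 0, 0]}}

```text
time_s: 7.4
tcp_pos: [0.7999, 0.0164, 0.5349]
orientation: [3.114, -0.502, 0.035]
wrist_force: [0.6, -0.7, 0.3]
gripper_width: -0.0
gripper_force: 0.0
```

Emit:
{"fn": "send_rows", "kwargs": {"deltas": [0.5, 0, -0.25, 0, 0]}}

```text
time_s: 7.5
tcp_pos: [0.7961, 0.0171, 0.5497]
orientation: [3.113, -0.528, 0.036]
wrist_force: [0.1, -0.2, 0.3]
gripper_width: 0.0001
gripper_force: 0.0
```

Emit:
{"fn": "send_rows", "kwargs": {"deltas": [0.5, 0, -0.25, 0, 0]}}

```text
time_s: 7.6
tcp_pos: [0.7918, 0.0178, 0.5648]
orientation: [3.112, -0.554, 0.037]
wrist_force: [0.3, 0.3, 0.3]
gripper_width: 0.0001
gripper_force: 0.0
```

Emit:
{"fn": "send_rows", "kwargs": {"deltas": [0.5, 0, -0.25, 0, 0]}}

```text
time_s: 7.7
tcp_pos: [0.787, 0.0184, 0.5801]
orientation: [3.112, -0.58, 0.038]
wrist_force: [0.7, -1.0, 0.1]
gripper_width: -0.0
gripper_force: 0.0
```

Emit:
{"fn": "send_rows", "kwargs": {"deltas": [0.5, 0, -0.25, 0, 0]}}

```text
time_s: 7.8
tcp_pos: [0.7815, 0.019, 0.5958]
orientation: [3.111, -0.605, 0.039]
wrist_force: [0.3, 0.5, -0.7]
gripper_width: -0.0001
gripper_force: 0.0
```

```bash
cat > go.py <<'E'
# tool-axis shift from the present pose to a world target: go.py x y z
import sys,numpy as np
from bench import manip
from scipy.spatial.transform import Rotation as Ro
s=manip.state();R=Ro.from_euler("xyz",s["orientation"])
print(s["time_s"],s["tcp_pos"].round(4),s["orientation"].round(4),s["joints"].round(3))
for a in sys.argv[1:]:
    print(a,R.inv().apply(np.array(eval(a))-s["tcp_pos"]).round(4))
print("axes",R.as_matrix().round(3).tolist())
E
python3 go.py 0.40,0,0.40 0.40,0,0.175
```

```text
7.8 [0.7815 0.019  0.5958] [ 3.1107 -0.6055  0.039 ] [-0.024  0.671  0.236  0.005  1.629  1.519]
0.40,0,0.40 [-0.4255  0.0059 -0.0562]
0.40,0,0.175 [-5.536e-01  2.000e-04  1.287e-01]
axes [[0.822, 0.021, 0.57], [0.032, -0.999, -0.009], [0.569, 0.025, -0.822]]
```

Emit:
{"fn": "send_rows", "kwargs": {"deltas": [-0.049, 0, 0.003, 0, 0, -0.098, 0, 0.005, 0, 0, -0.146, 0, 0.008, 0, 0, -0.195, 0, 0.01, 0, 0, -0.243, 0, 0.013, 0, 0, -0.291, 0, 0.016, 0, 0, -0.339, 0, 0.018, 0, 0, -0.387, 0, 0.021, 0, 0, -0.435, 0, 0.024, 0, 0, -0.482, 0, 0.026, 0, 0]}}

```text
time_s: 8.8
tcp_pos: [0.4671, 0.0062, 0.3519]
orientation: [3.111, -0.605, 0.039]
wrist_force: [0.4, -1.3, 0.3]
gripper_width: -0.0004
gripper_force: 0.0
```

```bash
python3 go.py 0.42,0,0.175
```

```text
8.8 [0.4671 0.0062 0.3519] [ 3.1106 -0.605   0.0391] [-0.087 -0.28   1.929  0.052  0.889  1.435]
0.42,0,0.175 [-0.1395  0.0006  0.1187]
axes [[0.822, 0.021, 0.569], [0.032, -0.999, -0.009], [0.569, 0.025, -0.822]]
```

Emit:
{"fn": "send_rows", "kwargs": {"deltas": [-0.03, 0, 0.032, 0, 0, -0.06, 0, 0.064, 0, 0, -0.09, 0, 0.096, 0, 0, -0.123, 0, 0.13, 0, 0, -0.123, 0, 0.13, 0, 0]}}

```text
time_s: 9.3
tcp_pos: [0.4387, 0.0012, 0.1715]
orientation: [3.112, -0.596, 0.038]
wrist_force: [0.3, 0.0, -0.2]
gripper_width: 0.0002
gripper_force: 0.0
```

```bash
python3 go.py 0.50,0,0.175
```

```text
9.3 [0.4387 0.0012 0.1715] [ 3.1123 -0.5956  0.0377] [-0.111 -0.148  2.263  0.129  0.436  1.33 ]
0.50,0,0.175 [0.0526 0.0026 0.0316]
axes [[0.827, 0.021, 0.561], [0.031, -0.999, -0.008], [0.561, 0.024, -0.827]]
```

Emit:
{"fn": "send_rows", "kwargs": {"deltas": [0.0095, 0, 0.004, 0, 0, 0.018, 0, 0.0095, 0, 0, 0.0263, 0, 0.0151, 0, 0, 0.0346, 0, 0.0207, 0, 0, 0.0429, 0, 0.0263, 0, 0]}}

```text
time_s: 9.8
tcp_pos: [0.493, 0.0023, 0.1792]
orientation: [3.111, -0.604, 0.039]
wrist_force: [-0.1, 1.0, -0.4]
gripper_width: -0.0
gripper_force: 0.0
```

```bash
python3 go.py
```

```text
9.8 [0.493  0.0023 0.1792] [ 3.1107 -0.6041  0.0391] [-0.091 -0.026  2.136  0.104  0.431  1.369]
axes [[0.822, 0.022, 0.568], [0.032, -0.999, -0.009], [0.568, 0.025, -0.823]]
```

Emit:
{"fn": "send_rows", "kwargs": {"deltas": [0.0054, 0, 0.0098, 0, 0, 0.0136, 0, 0.0155, 0, 0, 0.0218, 0, 0.0212, 0, 0, 0.03, 0, 0.0268, 0, 0, 0.0383, 0, 0.0325, 0, 0]}}

```text
time_s: 10.3
tcp_pos: [0.5426, 0.0031, 0.1737]
orientation: [3.111, -0.603, 0.039]
wrist_force: [-0.0, 0.3, 0.3]
gripper_width: -0.0002
gripper_force: 0.0
```

Emit:
{"fn": "send_rows", "kwargs": {"deltas": [0.0082, 0, 0.0057, 0, 0, 0.0164, 0, 0.0114, 0, 0, 0.0246, 0, 0.017, 0, 0, 0.0329, 0, 0.0227, 0, 0]}}

```text
time_s: 10.7
tcp_pos: [0.5825, 0.004, 0.1735]
orientation: [3.111, -0.603, 0.039]
wrist_force: [-6.1, -0.0, 1.5]
gripper_width: -0.0003
gripper_force: 3.0
```

Emit:
{"fn": "send_rows", "kwargs": {"deltas": [-0.0205, 0, -0.0142, 0, 0, -0.02, -0.035, -0.0142, 0, 0, -0.019, -0.07, -0.0142, 0, 0, -0.0107, -0.07, -0.0086, 0, 0, -0.0035, -0.07, -0.0035, 0, 0]}}

```text
time_s: 11.2
tcp_pos: [0.5759, 0.0745, 0.1726]
orientation: [3.111, -0.603, 0.041]
wrist_force: [-30.2, 2.3, 1.8]
gripper_width: -0.0002
gripper_force: 13.3
```

Emit:
{"fn": "send_rows", "kwargs": {"deltas": [0, 0, 0, 0, 0]}}

```text
time_s: 11.3
tcp_pos: [0.5757, 0.0734, 0.1717]
orientation: [3.111, -0.601, 0.039]
wrist_force: [-0.8, 0.5, -1.1]
gripper_width: -0.0002
gripper_force: 0.7
```

Emit:
{"fn": "send_rows", "kwargs": {"deltas": [-0.0008, 0, -0.0006, 0, 0]}}

```text
time_s: 11.4
tcp_pos: [0.5748, 0.073, 0.1723]
orientation: [3.111, -0.603, 0.038]
wrist_force: [-0.0, -0.3, -0.7]
gripper_width: -0.0001
gripper_force: 0.0
```

Emit:
{"fn": "send_rows", "kwargs": {"deltas": [-0.0008, 0, -0.0006, 0, 0]}}

```text
time_s: 11.5
tcp_pos: [0.5737, 0.073, 0.1728]
orientation: [3.111, -0.604, 0.038]
wrist_force: [-0.4, -0.0, -0.7]
gripper_width: 0.0001
gripper_force: 0.0
```

Emit:
{"fn": "send_rows", "kwargs": {"deltas": [-0.025, 0, -0.017, 0, 0, -0.025, -0.05, -0.018, 0, 0, -0.024, -0.1, -0.019, 0, 0, -0.024, -0.15, -0.02, 0, 0, -0.023, -0.2, -0.021, 0, 0, -0.022, -0.207, -0.021, 0, 0, 0.005, -0.207, -0.003, 0, 0, 0.032, -0.207, 0.015, 0, 0]}}

```text
time_s: 12.3
tcp_pos: [0.6046, 0.2819, 0.1737]
orientation: [3.111, -0.604, 0.04]
wrist_force: [0.7, 0.1, 1.2]
gripper_width: 0.0
gripper_force: 0.0
```

```bash
python3 go.py
```

```text
12.3 [0.6046 0.2819 0.1737] [ 3.1111 -0.6036  0.0402] [ 0.48   0.394  1.644 -0.486  0.615  2.351]
axes [[0.823, 0.023, 0.568], [0.033, -0.999, -0.008], [0.568, 0.025, -0.823]]
```

Emit:
{"fn": "send_rows", "kwargs": {"deltas": [0, 0.012, 0, 0, 0, 0, 0.024, 0, 0, 0, 0, 0.036, 0, 0, 0, 0, 0.048, 0, 0, 0, 0, 0.06, 0, 0, 0]}}

```text
time_s: 12.8
tcp_pos: [0.6046, 0.2204, 0.1752]
orientation: [3.111, -0.604, 0.039]
wrist_force: [0.4, -0.6, 0.1]
gripper_width: 0.0001
gripper_force: 0.0
```

Emit:
{"fn": "send_rows", "kwargs": {"deltas": [0, 0.01, 0, 0, 0, 0, 0.02, 0.001, 0, 0, 0, 0.03, 0.002, 0, 0]}}

```text
time_s: 13.1
tcp_pos: [0.6067, 0.1908, 0.1741]
orientation: [3.111, -0.603, 0.039]
wrist_force: [-0.1, -0.2, -0.2]
gripper_width: 0.0002
gripper_force: 0.0
```

Emit:
{"fn": "send_rows", "kwargs": {"deltas": [0, 0.01, 0, 0, 0, 0, 0.02, 0, 0, 0, 0, 0.03, 0, 0, 0]}}

```text
time_s: 13.4
tcp_pos: [0.6074, 0.1609, 0.1747]
orientation: [3.111, -0.603, 0.039]
wrist_force: [-0.5, -0.6, -0.6]
gripper_width: 0.0002
gripper_force: 0.0
```

Emit:
{"fn": "send_rows", "kwargs": {"deltas": [0, 0.008, 0, 0, 0, 0, 0.016, 0, 0, 0, 0, 0.024, 0, 0, 0]}}

```text
time_s: 13.7
tcp_pos: [0.608, 0.1371, 0.1753]
orientation: [3.111, -0.603, 0.039]
wrist_force: [-1.0, -0.2, 0.3]
gripper_width: 0.0001
gripper_force: 0.0
```

Emit:
{"fn": "send_rows", "kwargs": {"deltas": [0, 0.008, 0, 0, 0, 0, 0.016, 0, 0, 0]}}

```text
time_s: 13.9
tcp_pos: [0.6083, 0.1211, 0.1757]
orientation: [3.111, -0.603, 0.039]
wrist_force: [-0.3, -0.0, -0.3]
gripper_width: 0.0
gripper_force: 0.0
```

Emit:
{"fn": "send_rows", "kwargs": {"deltas": [0, 0.008, 0, 0, 0, 0, 0.016, 0, 0, 0]}}

```text
time_s: 14.1
tcp_pos: [0.6086, 0.1118, 0.1762]
orientation: [3.121, -0.607, 0.039]
wrist_force: [3.5, 125.7, -16.6]
gripper_width: -0.0005
gripper_force: 62.1
```

Emit:
{"fn": "send_rows", "kwargs": {"deltas": [0, -0.02, 0, 0, 0, 0, -0.036, 0, 0, 0, -0.025, -0.036, -0.018, 0, 0, -0.05, -0.036, -0.036, 0, 0, -0.06, -0.036, -0.042, 0, 0]}}

```text
time_s: 14.6
tcp_pos: [0.5328, 0.14, 0.1755]
orientation: [3.111, -0.603, 0.04]
wrist_force: [-0.2, -0.2, 0.7]
gripper_width: 0.0
gripper_force: 0.0
```

```bash
cat > way.py <<'E'
import sys,numpy as np
from bench import manip
from scipy.spatial.transform import Rotation as Ro
yaw=.11;ex=np.array([np.cos(yaw),np.sin(yaw),0]);ey=np.array([-np.sin(yaw),np.cos(yaw),0])
O=np.array([.5862,-.030,0])+.0384*ex
W=lambda x,y,z:O+x*ex/1e3+y*ey/1e3+np.array([0,0,z/1e3])
def F(a,c,z): return W(-12+c*np.cos(a)-z*np.sin(a),0,20+c*np.sin(a)+z*np.cos(a))
def P(a,T=.604,dc=0):   # tip hooked behind the case at flap angle a
    d=a-T
    return F(a,36+11*np.cos(d)+(22*np.sin(-d) if d<0 else 0)+dc,100+11*abs(np.sin(d)))
s=manip.state();R=Ro.from_euler("xyz",s["orientation"]);p=s["tcp_pos"]
print(s["time_s"],p.round(4),s["orientation"].round(4),s["joints"].round(3),s["wrist_force"].round(1))
for e in sys.argv[1:]:
    t=eval(e);print(e,t.round(4),R.inv().apply(t-p).round(4))
E
python3 way.py "W(-85,0,178)" "W(-42,0,173.5)" "F(.52,53,115)" "F(.52,53,101)"
```

```text
14.6 [0.5328 0.14   0.1755] [ 3.1107 -0.6026  0.0396] [ 0.258  0.128  1.982 -0.345  0.47   2.063] [-0.2 -0.2  0.7]
W(-85,0,178) [ 0.5399 -0.0351  0.178 ] [0.0015 0.1752 0.0034]
W(-42,0,173.5) [ 0.5826 -0.0304  0.1735] [0.0343 0.1713 0.0314]
F(.52,53,115) [ 0.6014 -0.0283  0.1461] [0.0343 0.1689 0.0645]
F(.52,53,101) [ 0.6083 -0.0276  0.134 ] [0.0331 0.168  0.0784]
```

Emit:
{"fn": "send_rows", "kwargs": {"deltas": [0, 0.044, 0.001, -0.02, 0, 0.001, 0.088, 0.002, -0.04, 0, 0.001, 0.132, 0.003, -0.07, 0, 0.002, 0.175, 0.003, -0.07, 0, 0.018, 0.173, 0.017, -0.07, 0, 0.033, 0.171, 0.03, -0.07, 0, 0.033, 0.171, 0.03, -0.07, 0]}}

```text
time_s: 15.3
tcp_pos: [0.5839, -0.031, 0.1739]
orientation: [3.063, -0.6, 0.123]
wrist_force: [-0.3, -0.6, 0.1]
gripper_width: -0.0
gripper_force: 0.0
```

```bash
python3 way.py "W(-42,0,173.5)" "F(.52,53,120)" "F(.52,53,115)" "F(.52,53,101)"
```

```text
15.3 [ 0.5839 -0.031   0.1739] [ 3.0626 -0.5998  0.1228] [-0.147  0.189  1.915  0.173  0.444  1.193] [-0.3 -0.6  0.1]
W(-42,0,173.5) [ 0.5826 -0.0304  0.1735] [-0.0012 -0.0007 -0.0004]
F(.52,53,120) [ 0.5989 -0.0286  0.1505] [-0.0007 -0.0027  0.0278]
F(.52,53,115) [ 0.6014 -0.0283  0.1461] [-0.0011 -0.0031  0.0328]
F(.52,53,101) [ 0.6083 -0.0276  0.134 ] [-0.0023 -0.0041  0.0467]
```

Emit:
{"fn": "send_rows", "kwargs": {"deltas": [-0.001, -0.001, 0.007, 0, 0, -0.001, -0.002, 0.014, 0, 0, -0.001, -0.0025, 0.021, 0, 0, -0.001, -0.003, 0.028, 0, 0]}}

```text
time_s: 15.7
tcp_pos: [0.5974, -0.0271, 0.1498]
orientation: [3.063, -0.599, 0.124]
wrist_force: [0.1, 1.5, 0.0]
gripper_width: 0.0003
gripper_force: 0.0
```

Emit:
{"fn": "send_rows", "kwargs": {"deltas": [0, 0, 0.004, 0, 0, -0.001, 0, 0.008, 0, 0]}}

```text
time_s: 15.9
tcp_pos: [0.6013, -0.0274, 0.143]
orientation: [3.063, -0.6, 0.124]
wrist_force: [-0.8, 1.8, 2.3]
gripper_width: -0.0001
gripper_force: 1.2
```

```bash
python3 way.py "F(.52,53,101)"
```

```text
15.9 [ 0.6013 -0.0274  0.143 ] [ 3.0629 -0.5996  0.1238] [-0.134  0.273  1.895  0.183  0.379  1.188] [-0.8  1.8  2.3]
F(.52,53,101) [ 0.6083 -0.0276  0.134 ] [0.0006 0.0001 0.0113]
```

Emit:
{"fn": "send_rows", "kwargs": {"deltas": [0, 0, 0.003, 0, 0, 0, 0, 0.006, 0, 0]}}

```text
time_s: 16.1
tcp_pos: [0.6045, -0.0275, 0.138]
orientation: [3.063, -0.599, 0.124]
wrist_force: [-3.3, 1.0, 2.1]
gripper_width: -0.0
gripper_force: 1.6
```

```bash
python3 way.py "F(.52,53,101)"
```

```text
16.1 [ 0.6045 -0.0275  0.138 ] [ 3.063  -0.5992  0.1237] [-0.133  0.287  1.889  0.186  0.37   1.185] [-3.3  1.   2.1]
F(.52,53,101) [ 0.6083 -0.0276  0.134 ] [0.0008 0.0001 0.0055]
```

Emit:
{"fn": "send_rows", "kwargs": {"deltas": [0, 0, 0.003, 0, 0, 0, 0, 0.0065, 0, 0, 0, 0, 0.0065, 0, 0]}}

```text
time_s: 16.4
tcp_pos: [0.6082, -0.0276, 0.1325]
orientation: [3.063, -0.599, 0.124]
wrist_force: [-3.9, 1.8, 2.5]
gripper_width: -0.0
gripper_force: 2.0
```

```bash
python3 way.py "P(.52)" "P(.6)" "P(.7)" "P(.8)" "P(.9)" "P(1.0)"
```

```text
16.4 [ 0.6082 -0.0276  0.1325] [ 3.0631 -0.599   0.1236] [-0.132  0.304  1.883  0.189  0.36   1.182] [-3.9  1.8  2.5]
P(.52) [ 0.6047 -0.028   0.1318] [-0.0033  0.     -0.0014]
P(.6) [ 0.5949 -0.029   0.1292] [-0.0129  0.0002 -0.0048]
P(.7) [ 0.5834 -0.0303  0.1275] [-0.0234  0.0004 -0.0099]
P(.8) [ 0.572  -0.0316  0.1247] [-0.0345  0.0006 -0.0141]
P(.9) [ 0.5608 -0.0328  0.1206] [-0.0461  0.0006 -0.017 ]
P(1.0) [ 0.55   -0.034   0.1152] [-0.0581  0.0006 -0.0187]
```

Emit:
{"fn": "send_rows", "kwargs": {"deltas": [-0.0035, 0, -0.001, 0, 0, -0.008, 0, -0.0025, 0, 0, -0.0129, 0, -0.0043, 0, 0, -0.018, 0, -0.0067, 0, 0]}}

```text
time_s: 16.8
tcp_pos: [0.5896, -0.0298, 0.1288]
orientation: [3.062, -0.601, 0.124]
wrist_force: [0.7, -1.1, 5.0]
gripper_width: -0.0006
gripper_force: 2.6
```

```bash
python3 way.py "P(.7)" "P(.8)" "P(.9)" "P(1.0)" "P(1.1)"
```

```text
16.8 [ 0.5896 -0.0298  0.1288] [ 3.0621 -0.6011  0.1237] [-0.142  0.274  1.936  0.218  0.338  1.146] [ 0.7 -1.1  5. ]
P(.7) [ 0.5834 -0.0303  0.1275] [-0.0059 -0.     -0.0025]
P(.8) [ 0.572  -0.0316  0.1247] [-0.0169  0.0002 -0.0067]
P(.9) [ 0.5608 -0.0328  0.1206] [-0.0285  0.0002 -0.0096]
P(1.0) [ 0.55   -0.034   0.1152] [-0.0406  0.0002 -0.0113]
P(1.1) [ 0.5398 -0.0351  0.1084] [-0.0528  0.0001 -0.0116]
```

Emit:
{"fn": "send_rows", "kwargs": {"deltas": [-0.0059, 0, -0.0022, 0, 0, -0.0115, 0, -0.0043, 0, 0, -0.0169, 0, -0.0062, 0, 0, -0.0225, 0, -0.0079, 0, 0]}}

```text
time_s: 17.2
tcp_pos: [0.5663, -0.0319, 0.1222]
orientation: [3.062, -0.6, 0.124]
wrist_force: [-0.7, -0.8, 4.6]
gripper_width: 0.0002
gripper_force: 2.3
```

```bash
python3 way.py "P(.9)" "P(1.0)" "P(1.1)" "P(1.2)"  "P(1.3)" "P(1.4)" "P(1.45)"
```

```text
17.2 [ 0.5663 -0.0319  0.1222] [ 3.0625 -0.6001  0.1236] [-0.155  0.24   1.999  0.26   0.312  1.093] [-0.7 -0.8  4.6]
P(.9) [ 0.5608 -0.0328  0.1206] [-0.0055  0.0004 -0.0018]
P(1.0) [ 0.55   -0.034   0.1152] [-0.0176  0.0004 -0.0034]
P(1.1) [ 0.5398 -0.0351  0.1084] [-0.0298  0.0002 -0.0037]
P(1.2) [ 0.5303 -0.0362  0.1005] [-0.0422  0.     -0.0026]
P(1.3) [ 0.5217 -0.0371  0.0915] [-0.0544 -0.0003  0.    ]
P(1.4) [ 0.5142 -0.038   0.0814] [-0.0664 -0.0007  0.004 ]
P(1.45) [ 0.5108 -0.0383  0.076 ] [-0.0722 -0.001   0.0065]
```

Emit:
{"fn": "send_rows", "kwargs": {"deltas": [-0.0055, 0, -0.0016, 0, 0, -0.0115, 0, -0.0026, 0, 0, -0.0176, 0, -0.0032, 0, 0, -0.0237, 0, -0.0035, 0, 0, -0.0298, 0, -0.0035, 0, 0]}}

```text
time_s: 17.7
tcp_pos: [0.5397, -0.0346, 0.1077]
orientation: [3.063, -0.599, 0.124]
wrist_force: [-1.7, 0.6, 4.5]
gripper_width: 0.0001
gripper_force: 2.1
```

```bash
python3 way.py  "P(1.2)"  "P(1.3)" "P(1.4)" "P(1.5)" "P(1.5,dc=-4)"
```

```text
17.7 [ 0.5397 -0.0346  0.1077] [ 3.063  -0.599   0.1236] [-0.172  0.217  2.075  0.344  0.267  0.994] [-1.7  0.6  4.5]
P(1.2) [ 0.5303 -0.0362  0.1005] [-0.0119  0.0003  0.0006]
P(1.3) [ 0.5217 -0.0371  0.0915] [-0.0241 -0.      0.0032]
P(1.4) [ 0.5142 -0.038   0.0814] [-0.0361 -0.0004  0.0072]
P(1.5) [ 0.5078 -0.0387  0.0704] [-0.0475 -0.0009  0.0126]
P(1.5,dc=-4) [ 0.5075 -0.0387  0.0665] [-0.05   -0.0012  0.0157]
```

Emit:
{"fn": "send_rows", "kwargs": {"deltas": [-0.006, 0, 0.0003, 0, 0, -0.0119, 0, 0.0008, 0, 0, -0.018, 0, 0.002, 0, 0, -0.0241, 0, 0.0034, 0, 0, -0.03, 0, 0.0053, 0, 0, -0.0361, 0, 0.0074, 0, 0]}}

```text
time_s: 18.3
tcp_pos: [0.5142, -0.0383, 0.0809]
orientation: [3.063, -0.598, 0.124]
wrist_force: [-3.3, 1.3, 3.0]
gripper_width: -0.0002
gripper_force: 2.1
```

```bash
python3 way.py "P(1.4)" "P(1.45)" "P(1.5)" "P(1.5,dc=-4)"
```

```text
18.3 [ 0.5142 -0.0383  0.0809] [ 3.0633 -0.5983  0.1236] [-0.194  0.228  2.151  0.547  0.195  0.771] [-3.3  1.3  3. ]
P(1.4) [ 0.5142 -0.038   0.0814] [ 0.0003 -0.0003 -0.0004]
P(1.45) [ 0.5108 -0.0383  0.076 ] [-0.0055 -0.0006  0.0021]
P(1.5) [ 0.5078 -0.0387  0.0704] [-0.0111 -0.0009  0.005 ]
P(1.5,dc=-4) [ 0.5075 -0.0387  0.0665] [-0.0136 -0.0011  0.0081]
```

Emit:
{"fn": "send_rows", "kwargs": {"deltas": [-0.0055, 0, 0.0022, 0, 0, -0.0111, 0, 0.005, 0, 0, -0.0125, 0, 0.0065, 0, 0]}}

```text
time_s: 18.6
tcp_pos: [0.5074, -0.0396, 0.0683]
orientation: [3.064, -0.598, 0.123]
wrist_force: [-9.5, 3.2, 15.8]
gripper_width: 0.0003
gripper_force: 8.1
```

```bash
python3 way.py "P(1.5)" "P(1.5,dc=-4)" "P(1.5,dc=-8)"
```

```text
18.6 [ 0.5074 -0.0396  0.0683] [ 3.0636 -0.5977  0.1232] [-0.2    0.246  2.172  0.685  0.166  0.625] [-9.5  3.2 15.8]
P(1.5) [ 0.5078 -0.0387  0.0704] [ 0.0016 -0.0008 -0.0016]
P(1.5,dc=-4) [ 0.5075 -0.0387  0.0665] [-0.0008 -0.001   0.0016]
P(1.5,dc=-8) [ 0.5072 -0.0387  0.0625] [-0.0033 -0.0013  0.0047]
```

Emit:
{"fn": "send_rows", "kwargs": {"deltas": [0, 0, -0.01, 0, 0, 0, 0, -0.025, 0, 0, 0, 0, -0.05, 0, 0, 0, 0, -0.08, 0, 0, 0, 0, -0.12, 0, 0, 0, 0, -0.16, 0, 0, 0, 0, -0.16, 0, 0, 0, 0, -0.16, 0, 0]}}

```text
time_s: 19.4
tcp_pos: [0.4176, -0.0385, 0.2015]
orientation: [3.062, -0.601, 0.124]
wrist_force: [-0.3, 0.7, -0.2]
gripper_width: 0.0004
gripper_force: 0.0
```

```bash
python3 - <<'E'
from bench import manip
s=manip.state();print(s["time_s"],s["tcp_pos"],s["wrist_force"].round(2),s["dq"].round(3))
for n in("top","side"):
    b=manip.get_image(n)["img"];print(n,b.mean().round(2),b.std((0,1)).round(2))
E
```

```text
19.4 [ 0.41759636 -0.0384803   0.20148828] [-0.29  0.68 -0.17] [ 0.005  0.065  0.005  0.002 -0.012 -0.004]
top 107.22 [2.46 2.49 2.5 ]
side 95.85 [8.46 8.49 8.35]
```

```bash
python3 -c "
from bench import manip
print(manip.finish_job())"
```

```text
the job is handed in; nothing more can be done
None
```

I handed the job in with the flap felt open against its stop, but the run may count as failed: the wrist force hit 125.7 N, over the 120 N limit, when I touched the cabinet's left side. Both cameras showed only blank grey throughout, so I found the cabinet by touch and got the 35° lean by pushing past the arm's reach; catch, flap and the loose things were never checked by eye.

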